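# Slide the heavy battery box home into its charging dock

## Task

Push the tall, heavy battery box across the bench until it is fully home in the charging dock, with its front against the dock's stop. Push it low, on the foot at its base, so that it slides upright and never rocks or tips; do not grasp or lift it and keep off its carrying handle. Leave the other things on the bench where they are, and finish with the hand clear.

Things in the scene. Friction and masses are not known exactly. Their poses are not given: they have to be found in the camera images.
- battery: The heavy battery box, 0.75-1 kg, loose on the bench: a low dark steel sledge 104 (x) x 96 (y) x 28 (z) mm and on it a tall light-grey case, top 185 mm above the bench. Origin: centre of the sledge's underside, on the bench; z up, +x to the front, the end that goes into the dock (front face at x = +52 mm). Slides at 4-7 N; pushed forward higher than about 50 mm it tips over its front edge.
- battery_foot (a point): Middle of the flat vertical rear face of the battery box's foot, 14 mm above the bench; axes as the box's. This is where to push, towards +x. The foot is the bare part of the sledge, 40 mm deep, 96 mm wide, 28 mm high, that sticks out behind the tall case (64 x 90 mm in plan, its rear wall 40 mm ahead of this point).
- handle: Black carrying handle on top of the battery box (part of it), not to be touched: a 10 mm bar 60 mm long along y, its middle 20 mm ahead of the box's origin and 211 mm up. This body's frame is the same as the box's.
- dock: Charging dock fixed to the bench: low dark steel U frame, no floor. Origin on the bench at the middle of its 34 mm high back stop's inner face; +x points out through the stop, so the box enters along +x. Side guides 24 mm high, 108 mm apart, run to x = -46 mm, then flare to 141 mm apart at x = -83 mm. Box home: origin at x = -52 mm, y = 0, x axes parallel; its foot stays outside.
- bottle: Screw-cap sample bottle with a black cap, 46 mm across, 104 mm high, standing to the left of the work; origin at the centre of its underside. Leave alone.
- weight: Brass check weight with a knob, 32 mm across, 44 mm high, standing to the right of the work; origin at the centre of its underside. Leave alone.
- multimeter: Pocket multimeter lying at the far left of the work, 128 x 68 x 38 mm; origin at the centre of its underside. Leave alone.
- screwdriver: Screwdriver with a red and black handle lying to the right of the work, 198 mm long, 28 mm thick; origin at the middle of its underside. Leave alone.

How it is judged:
By the outcome, as a careful person would: the job done as asked, in the order asked, and still so for the second after the job is handed in, with the robot touching nothing.
It also fails if it takes over 42 s, if anything falls off the work surface, if the arm or the gripper's body presses on something with over 40 N, if the wrist force passes 120 N, or if a joint passes its speed limit or range.

## Robot

A 6-joint arm with a two-finger parallel gripper is mounted at the origin on a cart in front of the work surface, level with it; the furniture and walls round the work are solid. World frame = base frame: x ahead of the robot, y to its left, z up, the work surface at z = 0. Lengths are in m, angles in rad, forces in N, time in s.
With the tool pointing down it reaches from about 0.375 to 0.9 m from the base axis. Payload 3.1 kg.
Tool frame: the origin (TCP) lies midway between the tips of the shut fingers; the grasp point (between the pads) lies 19 mm behind it; z points along the fingers, y is the line along which they close (so a half turn about z gives the same grasp; the last joint's range is limited). The gripper opens to 85 mm and grips with 20 to 120 N. Pads are 22 mm wide; open, the fingers measure 114 mm over their backs; the gripper's body (76 mm by 85 mm) begins 54 mm behind the grasp point. The pads swing forward as they close: fully open they stand 13 mm farther back than shut.
Start: joints at [1.109, 0.527, 1.433, -0, 1.181, -0.178], TCP at [0.175, 0.6, 0.231] pointing down, gripper open.
Joint ranges: [-3.08, 3.08], [-0.75, 2.2], [0.22, 2.44], [-1.43, 4.57], [0, 2.65], [-2.85, 2.85]. Speed limits (rad/s): [2.79, 2.79, 3.14, 3.14, 3.14, 3.14].

## Interface

Orientations are given as a unit quaternion [x, y, z, w].
In Python, from station import manip gives the robot as it stands.
- The arm moves only by the tool step_arm, never from a script. Its argument "targets" is text: rows parted by semicolons, each of 4 numbers parted by spaces: the shift along the tool's x, y, z in mm, then the turn about the tool's z in degrees. A call has 1 to 12 rows; each row is the pose to reach, as a shift and turn from the pose commanded when the call began, along the tool's axes at that moment; what a row does not reach only later rows make up. A row lasts 1/10 s, in which the tool goes at most 50 mm and 8.59 degrees, less where a joint would pass 70% of its speed; a pose out of reach is approached as far as the arm can. A call with a gripper value outside its range is refused whole. "gripper" is the closure, from 0 (fully open) to 1 (shut), set as the call begins (left out, the last holds). The fingers move at their own pace and stop on an object; "squeeze" is the grip in N (left out, the last holds). Time passes only in rows, so rows that repeat a pose let the fingers close. It gives the time, the measured TCP pose, the force, the opening and the grip force at its end, in the units of the state.
- manip.sense(): the state, without advancing time (a new reading comes with each control period).
- manip.snapshot(name): name is "scene" or "top" or "wrist"; returns the picture (480x640x3 uint8, red, green, blue); there is no depth.
- manip.get_calibration(name): a dict with "fov_y" (degrees; the focal length in pixels is half the picture's height over the tangent of half this angle, whatever the lens; pixels are square), "cx", "cy" (the principal point, pixels), "extrinsics" (4x4, takes a point from camera to world coordinates); the wrist camera has in their place "tool_from_camera" (4x4, takes a point from camera to tool coordinates, whose origin is the TCP and whose axes are the flange's). Camera axes: x right, y down, z forward; pixel columns grow to the right and rows downward; lengths in m; the calibration is good to about 2 mm. A picture is of the moment at which its call begins: read the wrist's pose just before it. get_calibration takes no time and is no camera call.
- manip.sign_off(): hands the job in; it is judged then, once.
Trained networks look in the newest picture that a camera, given by its name, has taken for a name from the list of things; names that differ only in an ending like _2 or _b are one class to them, and where a whole thing is asked for, a point or a joint stands for the part that bears it (a point fixed in the world has none). Each returns a list of dicts, best first, with "p" (0 to 1); they miss things now and then, are a little off and sometimes report something else, mostly with a low value. They report only what shows in the picture. A call takes as long as a camera call.
- manip.recognise(camera, query): "position" ([column, row] in pixels, amid what is visible of it).
- manip.masks_of(camera, query): "pixels" (480x640 bool, what is visible of it) and "position" ([column, row] in pixels, amid what is visible of it).
- manip.mark_of(camera, query): "position" ([column, row] in pixels: a listed point, or the origin of a listed thing).
The state is a dict: "t": time; "q": joint angles; "qd": joint speeds; "tau": joint torques, N m; "tcp_pos": TCP position; "tool_rot": TCP orientation; "force": force on the tool from outside, world axes, zero at the start; "ft_torque": the same for the moment, N m; "finger_gap": opening from 0.0 (shut) to 1.0 (fully open); "gripper_force": force on a finger pad.
Only numpy, scipy, OpenCV 4.12 (cv2) and the standard library are available. Lean on these libraries where they do the work, as an engineer would, in place of code of your own. Each camera call takes 0.05 s, during which the arm holds its last target. There are 200 camera calls.

## Working session

There is one attempt and no reset: what is moved stays moved. The work goes in short steps, Python scripts to look and compute and a tool call to move; the robot and the scene stay as the last step left them, time stands still between calls to the robot, and variables do not carry over. Pictures are saved under pics/ and viewed, at most 10 in all, crops included, and the job is handed in when it is done.

Besides the shell and the picture viewer there is one more tool, called as name(argument=value, ...), one argument or row to a line, values as JSON. step_arm: Moves the arm, as the interface text tells. Its arguments: {"type":"object","properties":{"targets":{"type":"string"},"gripper":{"type":"number"},"squeeze":{"type":"number"}},"required":["targets"]}

```bash
mkdir -p pics; cat > h.py <<'E'
import numpy as np, cv2
from station import manip
def K(c):
    f=240/np.tan(np.radians(c["fov_y"])/2); return f,c["cx"],c["cy"]
def cam(name):
    c=manip.get_calibration(name); return K(c),np.array(c["extrinsics"])
def ray(name,px,z):
    (f,cx,cy),T=cam(name); d=T[:3,:3]@np.array([(px[0]-cx)/f,(px[1]-cy)/f,1]); o=T[:3,3]
    return o+d*(z-o[2])/d[2]
def proj(name,P):
    (f,cx,cy),T=cam(name); p=T[:3,:3].T@(np.array(P)-T[:3,3]); return [cx+f*p[0]/p[2],cy+f*p[1]/p[2]]
def save(name,fn):
    im=manip.snapshot(name); cv2.imwrite(fn,im[:,:,::-1]); return im
E
python3 - <<'E'
from h import *
for n in("top","scene"):
    save(n,f"pics/{n}1.png"); print(n,cam(n)[1][:3,3].round(3))
    for q,z in(("battery",0),("battery_foot",.014),("handle",0),("dock",0),("bottle",0),("weight",0),("multimeter",0),("screwdriver",0)):
        for r in manip.mark_of(n,q)[:2]: print(q,round(r["p"],2),np.round(r["position"]),ray(n,r["position"],z).round(3))
s=manip.sense(); print(s["t"],s["tcp_pos"],s["tool_rot"])
a=cv2.imread("pics/top1.png");b=cv2.imread("pics/scene1.png")
E
```

```text
top [0.35  0.103 1.067]
battery 0.55 [316. 268.] [0.52  0.131 0.   ]
battery_foot 0.68 [314. 287.] [0.472 0.133 0.014]
battery_foot 0.66 [240. 291.] [0.448 0.311 0.014]
dock 0.56 [317. 200.] [0.697 0.144 0.   ]
dock 0.4 [312. 286.] [0.476 0.139 0.   ]
bottle 0.62 [239. 289.] [0.453 0.318 0.   ]
weight 0.68 [394. 302.] [ 0.45  -0.063  0.   ]
multimeter 0.57 [166. 277.] [0.471 0.499 0.   ]
screwdriver 0.74 [462. 312.] [ 0.44  -0.229  0.   ]
scene [ 0.18  -0.671  0.718]
battery 0.77 [309. 256.] [0.527 0.126 0.   ]
battery_foot 0.77 [284. 258.] [0.47  0.13  0.014]
handle 0.74 [285. 257.] [0.479 0.148 0.   ]
dock 0.88 [373. 228.] [0.7   0.149 0.   ]
bottle 0.92 [248. 221.] [0.456 0.314 0.   ]
weight 0.76 [316. 326.] [ 0.451 -0.064 -0.   ]
multimeter 0.77 [227. 185.] [0.461 0.491 0.   ]
screwdriver 0.76 [354. 388.] [ 0.447 -0.215  0.   ]
0.9 [0.17493526 0.60000561 0.23130406] [ 1.41404521e-01  9.89951898e-01  1.28961635e-05 -8.28051770e-06]
```

View pics/top1.png

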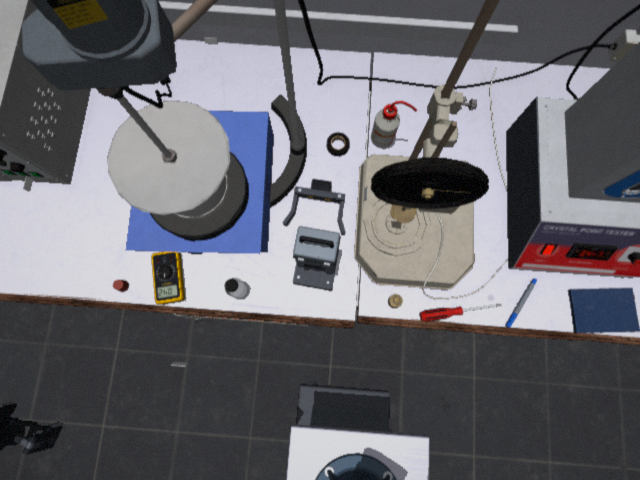

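View pics/scene1.png

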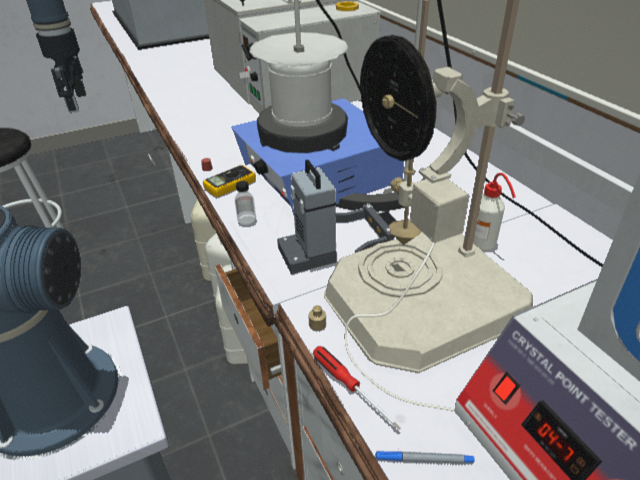

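The top view shows the box at about (317,255), with its foot's rear edge near row 287. The dock's stop is near (321,187), opening toward the robot. Next I'll zoom in for the yaw angles.

```bash
python3 - <<'E'
from h import *
a=cv2.imread("pics/top1.png")[170:300,270:360]
b=cv2.imread("pics/scene1.png")[150:290,260:420]
cv2.imwrite("pics/crop1.png",np.hstack([cv2.resize(a,(390,563),interpolation=2),cv2.resize(b,(400,350),interpolation=2) if 0 else cv2.copyMakeBorder(cv2.resize(b,(400,350),interpolation=2),0,213,0,0,0)]))
E
```

```text
(no output)
```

View pics/crop1.png

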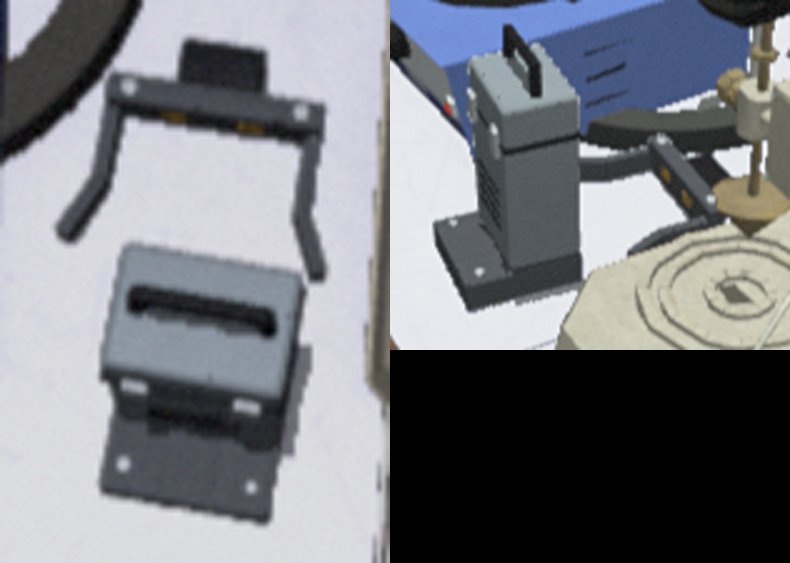

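The crop gives clear corner pixels for the foot, the case top and the dock frame, so I'll fit poses to them.

```bash
cat >> h.py <<'E'
from scipy.optimize import least_squares
def fit(name,px,pts,x0):
    def r(v):
        c,s=np.cos(v[2]),np.sin(v[2])
        return np.ravel([np.subtract(proj(name,[v[0]+c*p[0]-s*p[1],v[1]+s*p[0]+c*p[1],p[2]]),q) for p,q in zip(pts,px)])
    o=least_squares(r,x0,loss="soft_l1"); return o.x,o.fun.reshape(-1,2).round(1)
def cr(l): return [(270+x/4.333,170+y/4.333) for x,y in l]
E
python3 - <<'E'
from h import *
v,e=fit("top",cr([(103,487),(268,517),(125,243),(303,272),(283,395),(103,377)]),[(-.052,.048,.028),(-.052,-.048,.028),(.052,.045,.185),(.052,-.045,.185),(-.012,-.045,.185),(-.012,.045,.185)],[.52,.13,0])
print("box",v.round(4),np.degrees(v[2]),e.tolist())
for n,p,z in[("stopBL",(110,73),.034),("stopBR",(325,103),.034),("inL",(122,103),.024),("inLbend",(108,185),.024),("inR",(304,138),.024),("inRbend",(296,215),.024),("tipL",(77,240),.024),("tipR",(311,278),.024)]:
    print(n,ray("top",cr([p])[0],z).round(4))
v,e=fit("top",cr([(122,103),(108,185),(304,138),(296,215),(77,240),(311,278)]),[(0,.054,.024),(-.046,.054,.024),(0,-.054,.024),(-.046,-.054,.024),(-.083,.0705,.024),(-.083,-.0705,.024)],[.69,.14,0])
print("dock",v.round(4),np.degrees(v[2]),e.tolist())
E
```

```text
box [ 0.5222  0.1315 -0.0808] -4.630819360778154 [[-0.6, 1.2], [0.9, 0.6], [-0.8, -0.5], [0.7, -0.6], [0.7, 0.8], [-0.9, -1.7]]
stopBL [0.7159 0.1996 0.034 ]
stopBR [0.7073 0.0746 0.034 ]
inL [0.7017 0.1919 0.024 ]
inLbend [0.6517 0.1956 0.024 ]
inR [0.6886 0.085  0.024 ]
inRbend [0.6421 0.0865 0.024 ]
tipL [0.6178 0.2103 0.024 ]
tipR [0.6057 0.0754 0.024 ]
dock [ 0.6939  0.1374 -0.0872] -4.997097605347499 [[0.2, 1.2], [0.2, -0.4], [0.6, -0.2], [-0.4, -0.5], [-1.8, 0.0], [0.4, 0.3]]
```

step_arm(
  targets="-20 -20 -10 0;-50 -50 -20 -2;-85 -85 -30 -4;-120 -120 -40 -6;-155 -155 -50 -8;-190 -190 -60 -10;-225 -225 -70 -11.5;-260 -260 -70 -11.5;-295 -295 -70 -11.5;-330 -330 -70 -11.5;-360 -360 -70 -11.5;-375 -374 -70 -11.5",
  gripper=0.4,
)

```text
t: 2.1
tcp_pos: [0.4321, 0.1329, 0.3017]
tool_rot: [0.043, 0.999, -0.0, 0.001]
force: [-0.2, 0.9, 0.2]
finger_gap: 0.601
gripper_force: 0.0
```

```bash
python3 - <<'E'
from h import *
s=manip.sense(); print(s["t"],s["tcp_pos"],s["tool_rot"],s["finger_gap"],s["force"])
save("wrist","pics/w1.png")
print(manip.get_calibration("wrist"))
E
```

```text
2.1 [0.43207489 0.13290147 0.3016805 ] [ 4.33244662e-02  9.99060551e-01 -3.75076380e-04  9.30232217e-04] 0.6005063355464455 [-0.21298361  0.87496976  0.16989534]
{'fov_y': 60.532514177518784, 'cx': 316.616178725159, 'cy': 240.53173643045915, 'tool_from_camera': array([[-5.28677763e-04, -9.50939317e-01, -3.09377012e-01,
         7.93267123e-02],
       [ 9.99999738e-01, -6.55628299e-04,  3.06374097e-04,
        -1.16646884e-03],
       [-4.94179499e-04, -3.09376769e-01,  9.50939415e-01,
        -1.42991918e-01],
       [ 0.00000000e+00,  0.00000000e+00,  0.00000000e+00,
         1.00000000e+00]])}
```

View pics/w1.png

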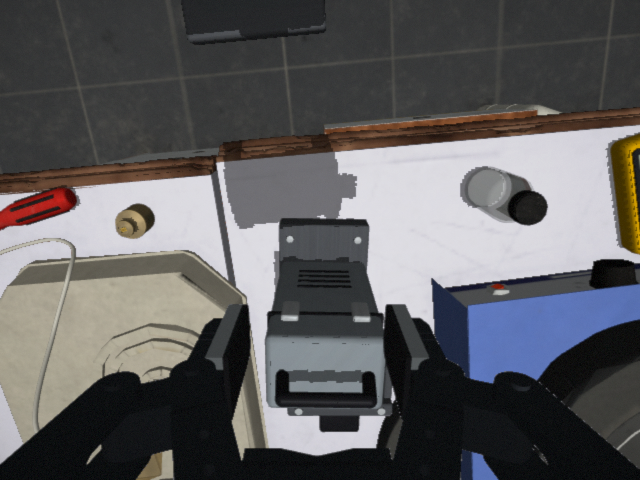

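The wrist view shows the foot's rear edge from (281,219) to (368,221). The dock stop's two screws are at about (297,411) and (383,412), partly hidden by the case.

```bash
cat >> h.py <<'E'
from scipy.spatial.transform import Rotation as R
def wray(px,z,s):
    c=manip.get_calibration("wrist"); f,cx,cy=K(c); T=np.array(c["tool_from_camera"]); M=R.from_quat(s["tool_rot"]).as_matrix()
    o=M@T[:3,3]+s["tcp_pos"]; d=M@T[:3,:3]@np.array([(px[0]-cx)/f,(px[1]-cy)/f,1]); return o+d*(z-o[2])/d[2]
E
python3 - <<'E'
from h import *
s=manip.sense()
for p,z in[((281,219),.028),((368,221),.028),((297,411),.034),((383,412),.034)]: print(wray(p,z,s).round(4))
for p in[(129,85),(300,113)]: print("top screw",ray("top",cr([p])[0],.034).round(4))
E
```

```text
[0.4634 0.09   0.028 ]
[0.4736 0.1807 0.028 ]
[0.7038 0.0823 0.034 ]
[0.7143 0.1865 0.034 ]
top screw [0.7095 0.188  0.034 ]
top screw [0.7001 0.0885 0.034 ]
```

step_arm(
  targets="-5 3 20 0;-12 6 60 0;-12 6 105 0;-12 6 150 0;-12 6 195 0;-12 6 230 0;-12 6 255 0;-12 6 272 0;-12 6 284 0;-12 6 290 0;-12 6 293 0;-12 6 293 0",
)

```text
t: 3.35
tcp_pos: [0.443, 0.1411, 0.0086]
tool_rot: [0.041, 0.999, 0.0, 0.0]
force: [0.6, -0.0, 0.6]
finger_gap: 0.601
gripper_force: 0.0
```

```bash
python3 - <<'E'
from h import *
s=manip.sense(); print(s["t"],s["tcp_pos"],s["tool_rot"],s["finger_gap"],s["force"])
a=save("wrist","pics/w2.png"); b=save("scene","pics/s2.png")
cv2.imwrite("pics/c2.png",np.hstack([cv2.resize(a,(400,300)),cv2.resize(b[150:300,230:430],(400,300),interpolation=2)])[:,:,::-1])
E
```

```text
3.35 [0.44300977 0.14107661 0.00861002] [4.14726601e-02 9.99139565e-01 5.02628673e-05 3.82617286e-04] 0.6007761479911343 [ 0.62481446 -0.01956258  0.62510942]
```

View pics/c2.png

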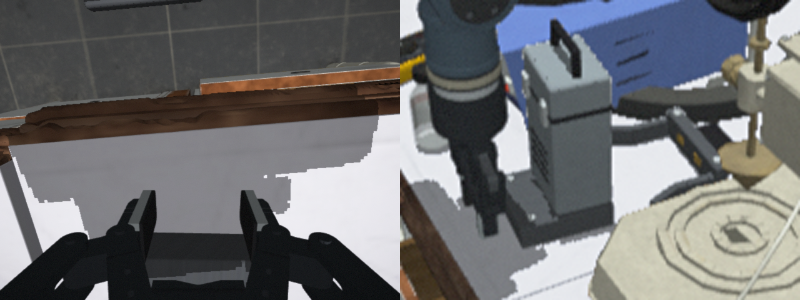

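Fingers are low behind the foot, clear of the case. Now I'll close in gently until contact.

step_arm(
  targets="-3 -3 0 0;-6 -4 0 0;-9 -4 0 0;-11 -4 0 0;-12 -4 0 0;-13 -4 0 0;-14 -4 0 0;-15 -4 0 0;-16 -4 0 0",
)

```text
t: 4.35
tcp_pos: [0.4583, 0.1356, 0.0083]
tool_rot: [0.042, 0.999, -0.0, -0.0]
force: [-0.2, -0.2, 0.1]
finger_gap: 0.601
gripper_force: 0.0
```

step_arm(
  targets="-1 0 0 0;-2 0 0 0;-3 0 0 0;-4 0 0 0;-5 0 0 0;-6 0 0 0",
)

```text
t: 4.95
tcp_pos: [0.4598, 0.1354, 0.0082]
tool_rot: [0.042, 0.999, -0.0, -0.005]
force: [-8.6, 2.5, 8.5]
finger_gap: 0.602
gripper_force: 4.2
```

step_arm(
  targets="-1 0 -1 0;-2 0 -2 0;-3 0 -3 0;-4 0 -3 0;-5 0 -3 0;-6 0 -3 0",
)

```text
t: 5.55
tcp_pos: [0.47, 0.1346, 0.0112]
tool_rot: [0.041, 0.999, -0.0, -0.0]
force: [-4.9, 0.7, -1.4]
finger_gap: 0.598
gripper_force: 2.2
```

```bash
cat >> h.py <<'E'
def both(fn):
    b=save("scene","pics/t.png"); a=save("top","pics/t2.png")
    cv2.imwrite(fn,np.hstack([cv2.resize(a[170:300,270:360],(390,563),interpolation=2),cv2.copyMakeBorder(cv2.resize(b[150:290,260:420],(400,350),interpolation=2),0,213,0,0,cv2.BORDER_CONSTANT)])[:,:,::-1])
E
python3 - <<'E'
from h import *
s=manip.sense(); print(s["t"],s["tcp_pos"],s["tool_rot"],s["force"])
both("pics/c3.png")
E
```

```text
5.55 [0.46997422 0.13463419 0.01117122] [ 4.13875728e-02  9.99143072e-01 -4.89721361e-05 -4.33803411e-04] [-4.94936001  0.69413735 -1.3797289 ]
```

View pics/c3.png

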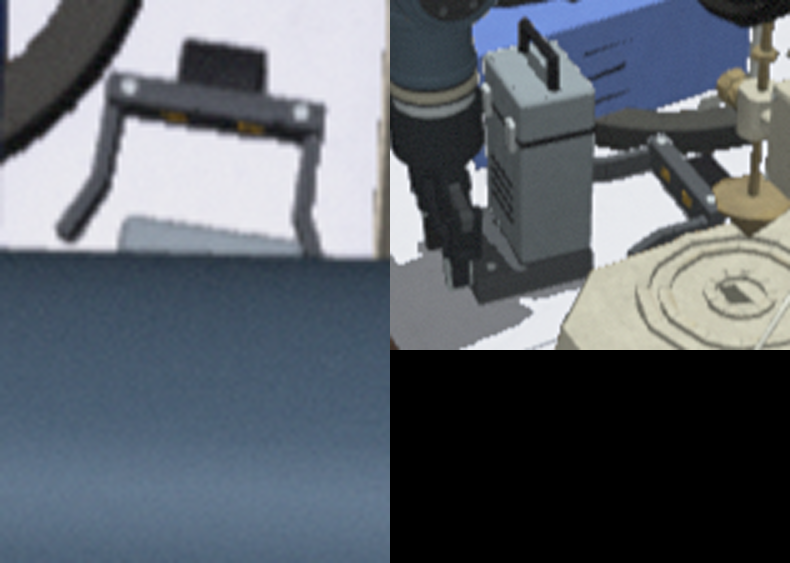

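The box slid about 10 mm and stayed upright, with the gripper low on the foot. Now I'll compute a gentle S-curve to take out the ~22 mm lateral offset.

```bash
cat > plan.py <<'E'
import numpy as np,sys
def plan(dth,L,obl,n,th0=0):  # dth total deg, L mm, oblique deg (to heading)
    C=np.zeros(2); a=62.5; d0=np.array([np.cos(np.radians(th0)),np.sin(np.radians(th0))]); out=[]
    for i in range(n):
        t=np.radians(th0+dth*(i+.5)/n+obl); C=C+L/n*np.array([np.cos(t),np.sin(t)])
        e=np.radians(th0+dth*(i+1)/n); T=C-a*np.array([np.cos(e),np.sin(e)])+a*d0
        r=np.array([[d0[0],d0[1]],[-d0[1],d0[0]]])@T; out.append(f"{-r[0]:.1f} {r[1]:.1f} 0 {-(i+1)*dth/n:.1f}")
    print(";".join(out))
E
python3 -c "
from plan import *
plan(14,32,9,12); plan(-14,32,9,12,14)"
```

```text
-2.6 -0.8 0 -1.2;-5.3 -1.6 0 -2.3;-8.0 -2.3 0 -3.5;-10.7 -3.0 0 -4.7;-13.4 -3.6 0 -5.8;-16.1 -4.2 0 -7.0;-18.8 -4.7 0 -8.2;-21.5 -5.1 0 -9.3;-24.3 -5.5 0 -10.5;-27.0 -5.8 0 -11.7;-29.8 -6.1 0 -12.8;-32.5 -6.3 0 -14.0
-2.7 1.7 0 1.2;-5.3 3.3 0 2.3;-8.1 4.8 0 3.5;-10.8 6.3 0 4.7;-13.6 7.8 0 5.8;-16.4 9.1 0 7.0;-19.2 10.5 0 8.2;-22.1 11.7 0 9.3;-25.0 13.0 0 10.5;-27.9 14.1 0 11.7;-30.8 15.2 0 12.8;-33.8 16.2 0 14.0
```

step_arm(
  targets="-2.5 -1 0 -1;-5 -1.5 0 -2.5;-8 -2.5 0 -3.5;-10.5 -3 0 -4.5;-13.5 -3.5 0 -6;-16 -4 0 -7;-19 -4.5 0 -8;-21.5 -5 0 -9.5;-24 -5.5 0 -10.5;-27 -6 0 -11.5;-30 -6 0 -13;-32.5 -6 0 -14",
)

```text
t: 6.85
tcp_pos: [0.5026, 0.1259, 0.0113]
tool_rot: [-0.081, 0.997, -0.0, 0.0]
force: [-3.7, -2.0, -2.0]
finger_gap: 0.598
gripper_force: 1.9
```

```bash
python3 - <<'E'
from h import *
s=manip.sense(); print(s["t"],s["tcp_pos"],s["tool_rot"],s["force"])
both("pics/c4.png")
E
```

```text
6.85 [0.50255521 0.12587139 0.01131757] [-8.14140195e-02  9.96680359e-01 -4.01811439e-05  1.32828108e-04] [-3.7375057  -2.0370914  -1.97416258]
```

View pics/c4.png

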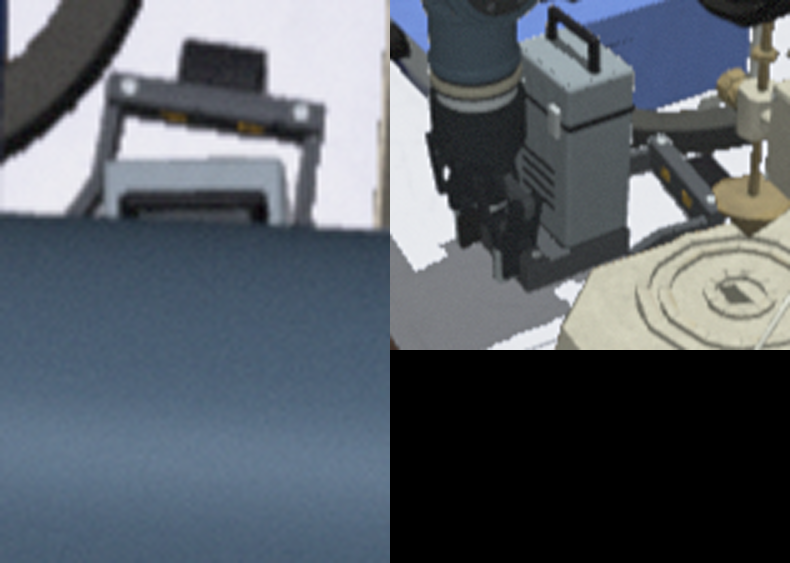

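The box followed: in the top view the case's front edge runs from (107,160) to (282,157), rotated and upright.

```bash
python3 - <<'E'
from h import *
a,b=[ray("top",cr([p])[0],.185) for p in((107,160),(282,157))]
d=a-b; th=np.arctan2(-d[0],d[1]); m=(a+b)/2; C=m[:2]-.052*np.array([np.cos(th),np.sin(th)])
print(a,b,np.degrees(th),C)
D=np.array([.6939,.1374]); w=np.radians(-5.2); v=C-D; print("dock frame",v@[np.cos(w),np.sin(w)],v@[-np.sin(w),np.cos(w)],np.degrees(th-w))
s=manip.sense();t=s["tcp_pos"][:2];tt=np.radians(9.34);print("from tcp",t+.0625*np.array([np.cos(tt),np.sin(tt)]))
E
```

```text
[0.61780492 0.18290683 0.185     ] [0.6258396  0.09785655 0.185     ] 5.3967074548856715 [0.57005276 0.13549104]
dock frame -0.12316452346212772 -0.013125703459488956 10.596707454885673
from tcp [0.56483268 0.1360726 ]
```

```bash
python3 -c "
from plan import *
plan(-14,30,9,10,14)"
```

```text
-3.0 2.0 0 1.4;-6.0 3.8 0 2.8;-9.1 5.7 0 4.2;-12.2 7.4 0 5.6;-15.4 9.1 0 7.0;-18.6 10.6 0 8.4;-21.8 12.1 0 9.8;-25.1 13.6 0 11.2;-28.4 14.9 0 12.6;-31.8 16.2 0 14.0
```

step_arm(
  targets="-2.5 0.5 0 0;-5 1 0 0;-7.5 1 0 0;-10 1.5 0 0",
)

```text
t: 7.35
tcp_pos: [0.5119, 0.1291, 0.0113]
tool_rot: [-0.081, 0.997, -0.0, -0.0]
force: [-3.8, -1.8, -0.3]
finger_gap: 0.598
gripper_force: 1.9
```

step_arm(
  targets="-3 2 0 1.5;-6 4 0 3;-9 5.5 0 4;-12 7.5 0 5.5;-15.5 9 0 7;-18.5 10.5 0 8.5;-22 12 0 10;-25 13.5 0 11;-28.5 15 0 12.5;-32 16 0 14",
)

```text
t: 8.35
tcp_pos: [0.5411, 0.1503, 0.0113]
tool_rot: [0.043, 0.999, 0.0, 0.0]
force: [-3.6, 0.9, -2.2]
finger_gap: 0.597
gripper_force: 1.9
```

```bash
python3 - <<'E'
from h import *
s=manip.sense(); print(s["t"],s["tcp_pos"],s["tool_rot"],s["force"])
both("pics/c5.png")
E
```

```text
8.35 [0.54106703 0.15026741 0.01131894] [4.25037586e-02 9.99096304e-01 6.23140781e-05 3.83306884e-05] [-3.60791966  0.94970889 -2.24249007]
```

View pics/c5.png

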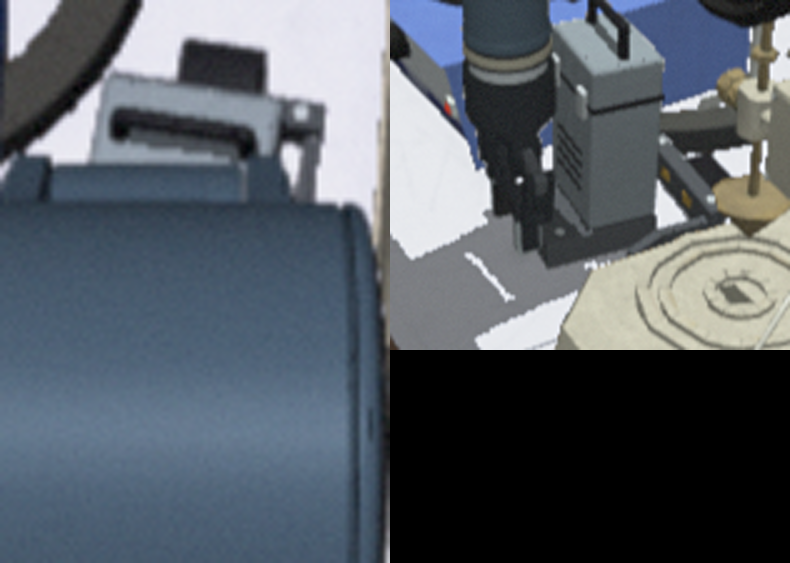

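The front top edge now runs from (107,74) to (281,100), and the box is upright at the throat.

```bash
python3 - <<'E'
from h import *
a,b=[ray("top",cr([p])[0],.185) for p in((107,74),(280,100))]
d=a-b; th=np.arctan2(-d[0],d[1]); m=(a+b)/2; C=m[:2]-.052*np.array([np.cos(th),np.sin(th)])
D=np.array([.6939,.1374]); w=np.radians(-5.2); v=C-D; print("dock frame",C,v@[np.cos(w),np.sin(w)],v@[-np.sin(w),np.cos(w)],np.degrees(th-w))
s=manip.sense();t=s["tcp_pos"][:2];tt=np.radians(-4.87);v=t+.0625*np.array([np.cos(tt),np.sin(tt)])-D;print("from tcp",v@[np.cos(w),np.sin(w)],v@[-np.sin(w),np.cos(w)])
E
```

```text
dock frame [0.60656755 0.14805967] -0.08793913260606184 0.002700630998113307 0.594007899411099
from tcp -0.08995673146312208 -0.0006094854329111069
```

Centred and parallel within tolerance, with about 37 mm to go.

step_arm(
  targets="-3 0 0 0;-6 0 0 0;-9 0 0 0;-12 0 0 0;-15 0 0 0;-18 0 0 0;-21 0 0 0;-24 0 0 0;-26 0 0 0;-28 0 0 0;-30 0 0 0;-31 0 0 0",
)

```text
t: 9.65
tcp_pos: [0.572, 0.1474, 0.0113]
tool_rot: [0.042, 0.999, 0.0, 0.0]
force: [-4.2, 0.5, -1.7]
finger_gap: 0.598
gripper_force: 2.2
```

step_arm(
  targets="-1 0 0 0;-2 0 0 0;-3 0 0 0;-4 0 0 0;-5 0 0 0",
)

```text
t: 10.15
tcp_pos: [0.5767, 0.147, 0.0113]
tool_rot: [0.042, 0.999, -0.0, -0.0]
force: [-4.8, 0.1, -2.0]
finger_gap: 0.6
gripper_force: 2.2
```

step_arm(
  targets="-1 0 0 0;-2 0 0 0;-3 0 0 0;-4 0 0 0",
)

```text
t: 10.55
tcp_pos: [0.5808, 0.1466, 0.0113]
tool_rot: [0.042, 0.999, -0.0, 0.0]
force: [-4.3, 0.7, -1.7]
finger_gap: 0.601
gripper_force: 2.2
```

step_arm(
  targets="-1 0 0 0;-2 0 0 0;-3 0 0 0",
)

```text
t: 10.85
tcp_pos: [0.5814, 0.1466, 0.0108]
tool_rot: [0.042, 0.999, -0.0, -0.003]
force: [-8.5, 1.7, -2.5]
finger_gap: 0.602
gripper_force: 3.9
```

step_arm(
  targets="-1 0 0 0;-2 0 0 0;-3 0 0 0;-3 0 0 0",
)

```text
t: 11.25
tcp_pos: [0.5814, 0.1465, 0.01]
tool_rot: [0.042, 0.999, -0.0, -0.006]
force: [-10.7, 1.9, -1.5]
finger_gap: 0.6
gripper_force: 5.3
```

```bash
python3 - <<'E'
from h import *
s=manip.sense(); print(s["t"],s["tcp_pos"],s["force"])
both("pics/c6.png")
E
```

```text
11.25 [0.58140498 0.14654926 0.01004226] [-10.71455002   1.92133524  -1.48433808]
```

View pics/c6.png

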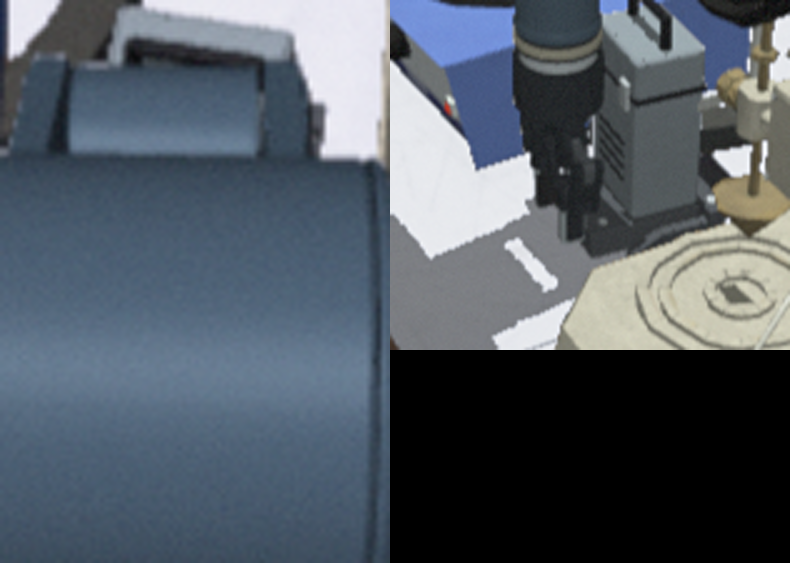

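The box has stopped against the dock's stop: TCP stuck at x=0.5814 with force rising to 11 N, box upright. Now I'll back away level, then up.

step_arm(
  targets="3 0 0 0;8 0 -2 0;18 0 -4 0;35 0 -5 0;60 0 -5 0;85 0 -10 0;100 0 -40 0;110 0 -80 0;120 0 -120 0;120 0 -165 0;120 0 -210 0;120 0 -240 0",
)

```text
t: 12.55
tcp_pos: [0.4696, 0.1563, 0.2561]
tool_rot: [0.042, 0.999, 0.001, 0.005]
force: [0.6, -0.0, -0.2]
finger_gap: 0.601
gripper_force: 0.0
```

step_arm(
  targets="0 30 0 0;0 70 0 0;0 120 0 0;0 170 0 0;0 220 0 0;0 260 0 0;0 280 0 0;0 280 0 0",
)

```text
t: 13.35
tcp_pos: [0.4911, 0.4386, 0.2524]
tool_rot: [0.04, 0.999, 0.002, 0.002]
force: [0.0, -0.1, 0.2]
finger_gap: 0.604
gripper_force: 0.0
```

```bash
python3 - <<'E'
from h import *
s=manip.sense(); print(s["t"],s["tcp_pos"],s["force"])
both("pics/c7.png")
E
```

```text
13.35 [0.49113959 0.43858096 0.2523841 ] [ 0.0443728  -0.14092034  0.17324206]
```

View pics/c7.png

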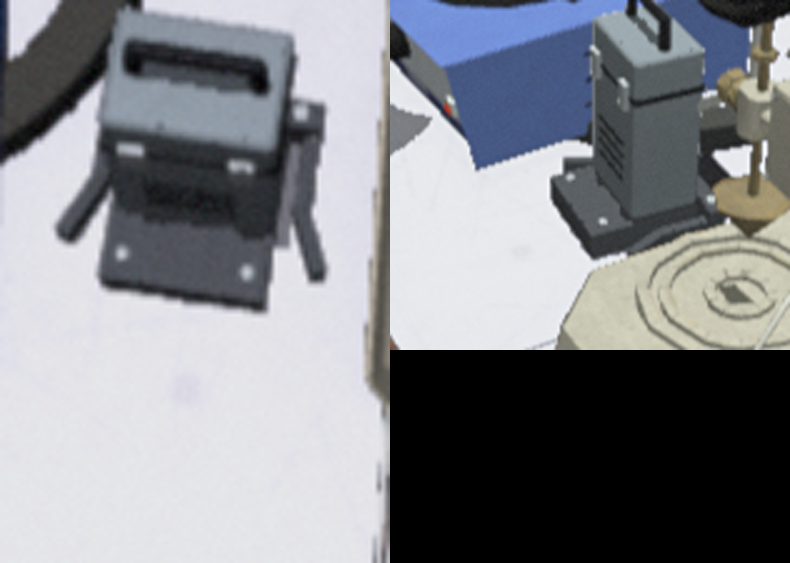

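The box stands upright between the guides, foot outside, with the foot's rear edge from (101,278) to (266,307) in the crop. A quick numeric check of the home position before handing in.

```bash
python3 - <<'E'
from h import *
v,e=fit("top",cr([(101,277),(266,305),(117,12),(294,37),(279,158),(101,128)]),[(-.052,.048,.028),(-.052,-.048,.028),(.052,.045,.185),(.052,-.045,.185),(-.012,-.045,.185),(-.012,.045,.185)],[.64,.14,0])
D=np.array([.6939,.1374]); w=np.radians(-5.2); d=v[:2]-D; print(v,e.tolist(),d@[np.cos(w),np.sin(w)],d@[-np.sin(w),np.cos(w)],np.degrees(v[2]-w))
E
```

```text
[ 0.64133541  0.14336561 -0.07502328] [[-0.5, 1.2], [0.1, 0.5], [0.3, -0.8], [0.8, -0.7], [-0.0, -0.4], [-0.9, 0.4]] -0.052888937630556056 0.0011769939724754852 0.9014824732203471
```

```bash
python3 -c "
from station import manip
print(manip.sign_off())"
```

```text
the job is handed in; nothing more can be done
None
```

The battery box is home in the dock, upright with its front against the stop (measured within about 1 mm and 1° of the home pose, camera good to about 2 mm). The hand is clear, nothing else was touched, and I handed the job in at about 13 s.

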